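# Scale weights back on their rack in order of size

### The job

Put the four loose brass scale weights back on the wooden rack, one upright and centred on each blue mark, in order of size: the largest next to the red end block, stepping down to the smallest next to the white end block. Leave the bell, the steel scoop beside the weights and the green carton where they are.

Things in the scene. Friction and masses are not known exactly. Their poses are not given: they have to be found in the camera images.
- weight_3: largest brass scale weight: round, flat-bottomed, 47 diameter, 42 tall, 0.8 kg (all mm). The straight-sided body fills roughly the lower half of the height; above it is a narrower knob. Stands upright on the worktop. Origin: centre of its underside, z up; round, so yaw does not matter.
- weight_0: second largest brass scale weight: 38 diameter, 34 tall, 0.5 kg (all mm). The straight-sided body fills roughly the lower half of the height; above it is a narrower knob. Stands upright on the worktop. Origin: centre of its underside, z up; round, so yaw does not matter.
- weight_1: third largest brass scale weight: 31 diameter, 28 tall, 0.2 kg (all mm). The straight-sided body fills roughly the lower half of the height; above it is a narrower knob. Stands upright on the worktop. Origin: centre of its underside, z up; round, so yaw does not matter.
- weight_2: smallest brass scale weight: 25 diameter, 23 tall, 0.1 kg (all mm). The straight-sided body fills roughly the lower half of the height; above it is a narrower knob. Stands upright on the worktop. Origin: centre of its underside, z up; round, so yaw does not matter.
- rack: pale wooden weight rack, a fixed flat board lying on the worktop: 350 mm long (its y), 90 mm wide (its x), top face 14 mm above the worktop. Four round dark-blue marks, 56 mm across with a thin brass rim, level with the top face, in a row along its y axis at y = -111, -37, +37 and +111 mm (x = 0). Origin: centre of its underside, on the worktop; z up. Its yaw varies.
- red_block: red end block, fixed upright on one end of the rack: 70 mm along the rack's x, 14 mm along its y, 30 mm high (top 44 mm above the worktop). Sits at y = +165 or -165 mm of the rack, changing from start to start; its centre is 54 mm from the centre of the nearest mark. Origin: centre of its underside, at the level of the rack's top.
- white_block: white end block, same size as the red one, fixed on the other end of the rack. Origin: centre of its underside.
- service_bell: bystander: counter bell with a grey-beige dome on a black base, 79 diameter, 64 tall (mm); loose, on the left of the rack. Origin: centre of its underside.
- scoop_1: bystander: steel sweet scoop, 149 x 52 x 28 mm, loose on the worktop, to the left of the weights, long axis along its x. Origin: centre of its underside.
- sweet_box_1: bystander: small green and red printed carton, 28 x 85 x 60 mm (x, y, z), standing loose to the right of the work. Origin: centre of its underside.
There are look-alikes about, which are no part of the job. Leave any orange look-alike of the weight_0 alone.

How it is judged:
At the end, for the whole second after the job is handed in: Each weight stands upright (within 0.1 rad), at rest and released on the rack's top face (within 4 mm in height), within 12 mm of its mark's centre along the rack and across it; counted from the red block the order is 47, 38, 31, 25 mm diameter (horizontal distance between weight_3 and red_block between 0.042 and 0.066 m and x of weight_3 in the frame of rack between -0.012 and 0.012 m and z of weight_3 in the frame of rack between 0.01 and 0.018 m and angle between each of weight_3, weight_0, weight_1, weight_2's own z axis and vertical below 0.1 rad and linear speed of each of weight_3, weight_0, weight_1, weight_2 below 0.02 m/s and contact force between the fingers and weight_3 below 0.1 N and horizontal distance between weight_0 and red_block between 0.116 and 0.14 m and x of weight_0 in the frame of rack between -0.012 and 0.012 m and z of weight_0 in the frame of rack between 0.01 and 0.018 m and contact force between the fingers and weight_0 below 0.1 N and horizontal distance between weight_1 and red_block between 0.19 and 0.214 m and x of weight_1 in the frame of rack between -0.012 and 0.012 m and z of weight_1 in the frame of rack between 0.01 and 0.018 m and contact force between the fingers and weight_1 below 0.1 N and horizontal distance between weight_2 and red_block between 0.264 and 0.288 m and x of weight_2 in the frame of rack between -0.012 and 0.012 m and z of weight_2 in the frame of rack between 0.01 and 0.018 m and contact force between the fingers and weight_2 below 0.1 N); the robot touches nothing.
It fails at once if the bell, the scoop or the green carton is pushed more than 20 mm from its place (distance of any of service_bell, scoop_1, sweet_box_1 from where it was at the start of the episode above 0.02 m).
It also fails if it takes over 83 s, if anything falls off the work surface, if the arm or the gripper's body presses on something with over 40 N, if the wrist force passes 120 N, or if a joint passes its speed limit or range.

### The arm

A 7-joint arm with a two-finger parallel gripper is mounted at the origin on the work surface; the furniture and walls round the work are solid. World frame = base frame: x ahead of the robot, y to its left, z up, the work surface at z = 0. Lengths are in m, angles in rad, forces in N, time in s.
With the tool pointing down it reaches from about 0.425 to 0.95 m from the base axis. Payload 16.7 kg.
Tool frame: the origin (TCP) lies between the finger pads; the fingertips stand 22 mm ahead of it and the grasp point (between the pads) lies 3 mm ahead of it; z points along the fingers, y is the line along which they close (so a half turn about z gives the same grasp; the last joint's range is limited). The gripper opens to 94 mm and grips with 3 to 60 N. Pads are 16 mm wide; open, the fingers measure 119 mm over their backs; the gripper's body (75 mm by 177 mm) begins 78 mm behind the grasp point.
Start: joints at [1.188, 0.426, 0.074, 1.606, -0.034, 1.111, -0.067], TCP at [0.156, -0.657, 0.227] pointing down, gripper open.
Joint ranges: [-2.85, 2.85], [-0.5, 2.14], [-1.23, 1.37], [0.21, 2.46], [-1.02, 4.16], [0.16, 2.05], [-2.73, 2.73]. Speed limits (rad/s): [1.89, 1.89, 2.39, 2.39, 3.01, 3.01, 3.01].

### API

Orientations are given as a unit quaternion [w, x, y, z].
In Python, from bench import observe, capture, workorder gives the robot as it stands. The module is installed in compiled form; this text tells all that it offers.
- The arm moves only by the shell command python3 -m handwheel 'ROWS'. ROWS is JSON, one flat list of numbers, 7 for each row, row after row: the shift along the world's x, y, z in cm, then the turn, a rotation vector about the world's x, y, z in rad, then the gripper command: -1 is shut, 1 is fully open, values between are in proportion. A call has 1 to 10 rows; each row is the pose to reach, as a shift and turn from the pose commanded when the call began; what a row does not reach only later rows make up. A row lasts 1/12 s, in which the tool goes at most 41.7 mm and 7.16 degrees, less where a joint would pass 70% of its speed; a pose out of reach is approached as far as the arm can. A call with a gripper value outside its range is refused whole. The fingers move at their own pace and stop on an object; the grip force is fixed at half the most. Time passes only in rows, so rows that repeat a pose let the fingers close. It gives the time, the measured TCP pose, the force, the opening and the grip force at its end, in the units of the state.
- observe(): the state, without advancing time (a new reading comes with each control period).
- capture(name): name is "side" or "top" or "wrist"; returns a dict with "frame" (420x560x3 uint8, red, green, blue), "range_z" (420x560 float32, m along the optical axis (not along the pixel's ray), 0 where there is no reading), "fov_y" (degrees; the focal length in pixels is half the picture's height over the tangent of half this angle, whatever the lens; pixels are square), "cx", "cy" (the principal point, pixels), "eye" and "rotation" of the camera in the world; the wrist camera has in their place "tool_from_camera" (4x4, takes a point from camera to tool coordinates, whose origin is the TCP and whose axes are the flange's). Camera axes: x right, y down, z forward; pixel columns grow to the right and rows downward; lengths in m; the calibration is good to about 2 mm. A picture is of the moment at which its call begins: read the wrist's pose just before it.
- workorder.job_done(): hands the job in; it is judged then, once.
The state is a dict: "t": time; "q": joint angles; "qd": joint speeds; "effort": joint torques, N m; "position": TCP position; "tcp_rot": TCP orientation; "ft_force": force on the tool from outside, world axes, zero at the start; "moment": the same for the moment, N m; "opening": opening from 0.0 (shut) to 1.0 (fully open); "finger_force": force on a finger pad.
Only numpy, scipy, OpenCV 4.12 (cv2) and the standard library are available. Lean on these libraries where they do the work, as an engineer would, in place of code of your own. Each camera call takes 0.05 s, during which the arm holds its last target. There are 200 camera calls.

## Working session

There is one attempt and no reset: what is moved stays moved. The work goes in short steps, Python scripts to look and compute and a shell command to move; the robot and the scene stay as the last step left them, time stands still between calls to the robot, and variables do not carry over. Pictures are saved under pics/ and viewed, at most 14 in all, crops included, and the job is handed in when it is done.

```bash
mkdir -p pics; cat > h.py <<'E'
import numpy as np, cv2
from bench import observe, capture
from scipy.spatial.transform import Rotation as R
def cap(name):
    s=observe(); c=capture(name)
    f=c["frame"].shape[0]/2/np.tan(np.radians(c["fov_y"])/2)
    if name=="wrist":
        q=s["tcp_rot"]; T=np.eye(4); T[:3,:3]=R.from_quat([q[1],q[2],q[3],q[0]]).as_matrix(); T[:3,3]=s["position"]
        T=T@np.array(c["tool_from_camera"])
    else:
        T=np.eye(4); T[:3,:3]=np.array(c["rotation"]).reshape(3,3); T[:3,3]=c["eye"]
    z=c["range_z"]; v,u=np.mgrid[:z.shape[0],:z.shape[1]]
    P=np.stack([(u-c["cx"])/f*z,(v-c["cy"])/f*z,z],-1)@T[:3,:3].T+T[:3,3]
    P[z==0]=np.nan
    return c["frame"],P,T,f,c
def save(n,im,scale=1):
    cv2.imwrite(f"pics/{n}.png",cv2.resize(im,None,fx=scale,fy=scale)[...,::-1])
E
python3 - <<'E'
from h import *
s=observe(); print(s["t"],s["position"],s["tcp_rot"],s["opening"])
for n in("top","side"):
    F,P,T,f,c=cap(n); save(n+"0",F); np.savez(f"{n}0.npz",F=F,P=P); print(n,T.round(3),f)
E
```

```text
0.0 [ 0.15624914 -0.65624928  0.22679736] [-6.12305142e-04  9.93175367e-01  1.16628896e-01 -1.23809604e-04] 1.003275807045742Traceback (most recent call last):
  File "<stdin>", line 4, in <module>
  File "h.py", line 11, in cap
    T=np.eye(4); T[:3,:3]=np.array(c["rotation"]).reshape(3,3); T[:3,3]=c["eye"]
                          ~~~~~~~~~~~~~~~~~~~~~~~~~~~~~~~^^^^^
ValueError: cannot reshape array of size 4 into shape (3,3)
```

```bash
sed -i 's/T\[:3,:3\]=np.array(c\["rotation"\]).reshape(3,3)/q=c["rotation"]; T[:3,:3]=R.from_quat([q[1],q[2],q[3],q[0]]).as_matrix()/' h.py
python3 - <<'E'
from h import *
for n in("top","side"):
    F,P,T,f,c=cap(n); save(n+"0",F); np.savez(f"{n}0.npz",F=F,P=P); print(n,T.round(3),f)
E
```

```text
top [[-0.067 -0.973  0.221  0.282]
 [-0.998  0.066 -0.015  0.019]
 [-0.    -0.222 -0.975  1.181]
 [ 0.     0.     0.     1.   ]] 439.7884492738966
side [[-0.995 -0.025  0.099  0.424]
 [-0.101  0.359 -0.928  1.044]
 [-0.012 -0.933 -0.359  0.463]
 [ 0.     0.     0.     1.   ]] 441.41466545543545
```

View pics/top0.png

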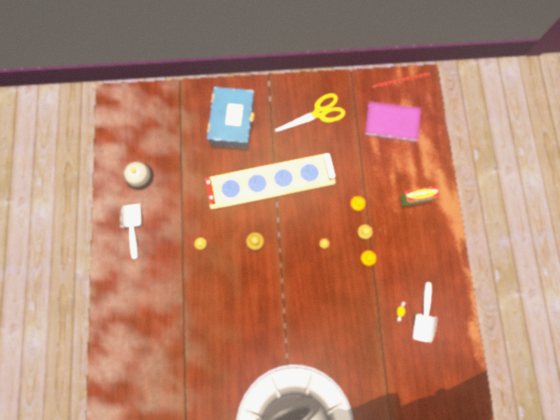

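View pics/side0.png

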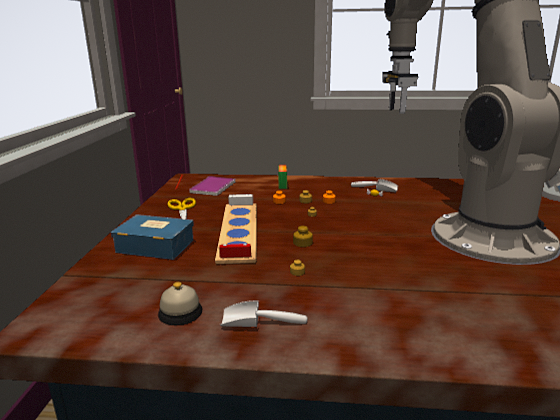

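```bash
cat > m.py <<'E'
from h import *
d=np.load("top0.npz"); F,P=d["F"],d["P"]
hsv=cv2.cvtColor(F,cv2.COLOR_RGB2HSV)
def blobs(F,P,zmin=0.008,lo=.2,hi=1.1):
    m=(P[...,2]>zmin)&(P[...,2]<.12)&(P[...,0]>lo)&(P[...,0]<hi)
    n,l,st,ce=cv2.connectedComponentsWithStats(m.astype(np.uint8))
    for i in range(1,n):
        if st[i,4]<25: continue
        p=P[l==i]; a=(p.min(0)+p.max(0))/2
        # top circle centre: points near max height
        h=np.percentile(p[:,2],97); t=p[p[:,2]>h-.006]
        print(ce[i].round(),st[i,4],"mid",a.round(3),"ext",np.ptp(p,axis=0).round(3),"h",h.round(3),"topc",t.mean(0).round(3),F[l==i].mean(0).round())
for n in("top","side"):
    d=np.load(n+"0.npz"); print(n); blobs(d["F"],d["P"])
E
python3 m.py
python3 - <<'E'
from h import *
d=np.load("top0.npz"); F,P=d["F"],d["P"]
h=cv2.cvtColor(F,cv2.COLOR_RGB2HSV)
m=cv2.inRange(h,(105,70,60),(130,255,255))
n,l,st,ce=cv2.connectedComponentsWithStats(m)
for i in range(1,n):
    if 80<st[i,4]<600: print("blue",ce[i].round(1),st[i,4],np.nanmean(P[l==i],0).round(4))
s=np.load("side0.npz")["F"]
a=cv2.resize(F[180:280,180:390],None,fx=3.5,fy=3.5); b=cv2.resize(s[175:290,210:350],None,fx=4,fy=4)
b=cv2.resize(b,(735,300)) if 0 else b[:, :]
w=max(a.shape[1],b.shape[1]); 
save("crop",np.vstack([np.pad(x,((0,0),(0,w-x.shape[1]),(0,0))) for x in (a[:,:],b[:240])]))
E
```

```text
top
[230. 117.] 2355 mid [0.821 0.122 0.035] ext [0.171 0.13  0.054] h 0.059 topc [0.818 0.123 0.055] [168. 200. 216.]
[325. 109.] 275 mid [ 0.844 -0.138  0.012] ext [0.082 0.122 0.008] h 0.014 topc [ 0.837 -0.147  0.01 ] [247. 239.  65.]
[392. 121.] 1601 mid [ 0.79  -0.338  0.014] ext [0.128 0.165 0.012] h 0.016 topc [ 0.789 -0.338  0.012] [237. 130. 206.]
[269. 181.] 3965 mid [0.633 0.022 0.029] ext [0.134 0.352 0.043] h 0.044 topc [0.633 0.027 0.044] [232. 231. 223.]
[137. 175.] 605 mid [0.671 0.388 0.037] ext [0.07  0.079 0.057] h 0.061 topc [0.674 0.387 0.061] [209. 195. 170.]
[419. 195.] 501 mid [ 0.558 -0.373  0.037] ext [0.036 0.087 0.057] h 0.064 topc [ 0.557 -0.373  0.06 ] [217. 178. 112.]
[357. 203.] 162 mid [ 0.554 -0.21   0.023] ext [0.038 0.038 0.031] h 0.036 topc [ 0.553 -0.209  0.034] [245. 208.  16.]
[130. 231.] 341 mid [0.519 0.405 0.019] ext [0.148 0.055 0.022] h 0.028 topc [0.523 0.402 0.025] [238. 231. 226.]
[364. 232.] 167 mid [ 0.473 -0.22   0.024] ext [0.037 0.037 0.03 ] h 0.035 topc [ 0.474 -0.22   0.033] [238. 203.  91.]
[254. 241.] 246 mid [0.468 0.075 0.02
[... 1969 characters left out ...]
. 162.   6.]
[312. 211.] 45 mid [ 0.451 -0.107  0.016] ext [0.023 0.019 0.016] h 0.023 topc [ 0.452 -0.109  0.022] [129.  94.  28.]
[152. 235.] 2629 mid [0.82  0.12  0.033] ext [0.171 0.136 0.049] h 0.056 topc [0.818 0.127 0.055] [58. 78. 88.]
[302. 236.] 274 mid [0.468 0.081 0.026] ext [0.046 0.041 0.036] h 0.043 topc [0.468 0.078 0.041] [105.  76.  15.]
[297. 267.] 148 mid [0.472 0.222 0.019] ext [0.03  0.028 0.021] h 0.028 topc [0.472 0.223 0.027] [134.  97.  30.]
[179. 304.] 1288 mid [0.674 0.392 0.036] ext [0.075 0.069 0.056] h 0.058 topc [0.674 0.39  0.056] [107.  95.  76.]
[259. 315.] 920 mid [0.52  0.404 0.019] ext [0.148 0.058 0.021] h 0.027 topc [0.53  0.404 0.024] [153. 147. 140.]
```

View pics/crop.png

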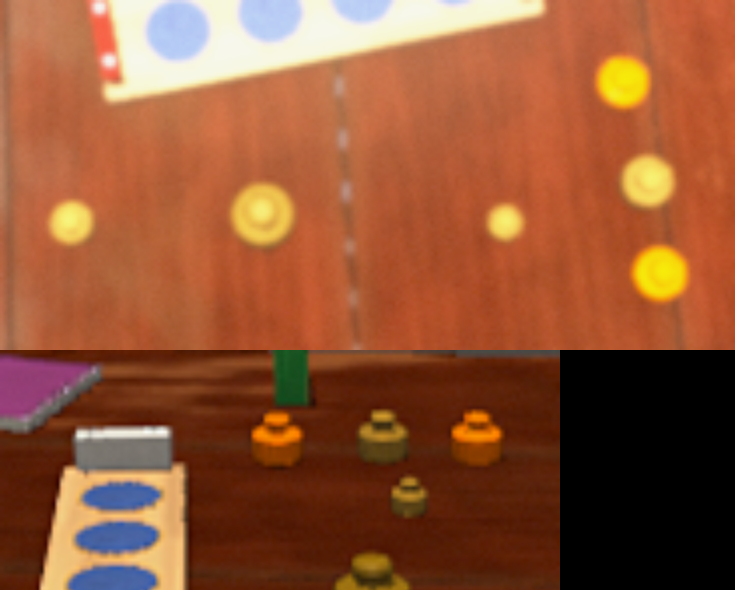

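```bash
python3 - <<'E'
from h import *
for n in("top","side"):
    d=np.load(n+"0.npz"); F,P=d["F"].astype(int),d["P"]
    roi=(P[...,2]>.006)&(P[...,2]<.025)&(P[...,0]>.53)&(P[...,0]<.75)&(abs(P[...,1])<.25)
    m=roi&(F[...,2]>F[...,0]+10)
    k,l,st,ce=cv2.connectedComponentsWithStats(m.astype(np.uint8))
    C=[]
    for i in range(1,k):
        if st[i,4]>60:
            p=P[l==i]; c=np.r_[(p[:,:2].min(0)+p[:,:2].max(0))/2,p[:,2].mean()]; C.append(p.mean(0)); print(n,ce[i].round(),st[i,4],c.round(4),p.mean(0).round(4),np.ptp(p,axis=0).round(3))
    C=np.array(C); C=C[np.argsort(-C[:,1])]; print("spacing",np.linalg.norm(np.diff(C[:,:2],axis=0),axis=1).round(4))
    dd=C[-1]-C[0]; print("yaw dir",np.degrees(np.arctan2(dd[1],dd[0])))
    b=(P[...,2]>.035)&(P[...,2]<.05)&(P[...,0]>.53)&(P[...,0]<.75)&(abs(P[...,1])<.25)
    red=b&(F[...,0]>F[...,1]+40)
    for nm,q in(("red",red),("other",b&~red)): print(nm,q.sum(),P[q].mean(0).round(3))
E
```

```text
top [309. 172.] 244 [ 0.6505 -0.0866  0.0149] [ 0.6501 -0.0867  0.0149] [0.049 0.05  0.011]
top [283. 178.] 248 [ 0.6391 -0.0134  0.0146] [ 0.6393 -0.0132  0.0146] [0.05  0.05  0.013]
top [257. 183.] 248 [0.6283 0.0603 0.0151] [0.6287 0.06   0.0151] [0.048 0.048 0.011]
top [230. 188.] 253 [0.618  0.1329 0.0148] [0.6182 0.1331 0.0148] [0.05  0.048 0.013]
spacing [0.0739 0.074  0.0743]
yaw dir -81.7369532758496
red 119 [0.61  0.187 0.044]
other 207 [ 0.672 -0.047  0.043]
side [240. 211.] 103 [ 0.6512 -0.0917  0.0149] [ 0.6516 -0.091   0.0149] [0.05  0.053 0.004]
side [239. 221.] 124 [ 0.6411 -0.0165  0.0151] [ 0.6413 -0.0162  0.0151] [0.052 0.053 0.004]
side [238. 233.] 148 [0.6301 0.0588 0.0151] [0.6302 0.0571 0.0151] [0.051 0.052 0.004]
side [186. 242.] 103 [0.7442 0.1169 0.0151] [0.7448 0.1164 0.0151] [0.011 0.073 0.019]
spacing [0.129  0.0741 0.0755]
yaw dir -114.18260611821455
red 184 [0.611 0.19  0.041]
other 194 [ 0.696 -0.012  0.042]
```

```bash
python3 -m handwheel '[20,28,-2,0,0,0,1,20,28,-2,0,0,0,1,20,28,-2,0,0,0,1,20,28,-2,0,0,0,1,20,28,-2,0,0,0,1,20,28,-2,0,0,0,1,20,28,-2,0,0,0,1,20,28,-2,0,0,0,1,20,28,-2,0,0,0,1,20,28,-2,0,0,0,1]'; python3 -m handwheel '[11.8,15.7,-8,0,0,0,1,11.8,15.7,-8,0,0,0,1,11.8,15.7,-8,0,0,0,1,11.8,15.7,-8,0,0,0,1,11.8,15.7,-8,0,0,0,1,11.8,15.7,-8,0,0,0,1,11.8,15.7,-8,0,0,0,1,11.8,15.7,-8,0,0,0,1]'
python3 - <<'E'
from h import *
F,P,T,f,c=cap("wrist"); save("w0",F); s=observe(); print(s["t"],s["position"],s["qd"].round(3) if hasattr(s["qd"],"round") else s["qd"])
import m
print("WRIST"); m.blobs(F,P)
E
```

```text
t: 0.98
position: [0.3586, -0.3734, 0.2074]
tcp_rot: [-0.0, 0.993, 0.119, 0.0]
ft_force: [0.1, -0.5, 0.3]
opening: 0.999
finger_force: 0.0
t: 1.65
position: [0.4739, -0.2206, 0.1273]
tcp_rot: [0.0, 0.993, 0.116, -0.0]
ft_force: [-0.9, -0.6, 0.4]
opening: 1.002
finger_force: 0.0
1.7 [ 0.47371383 -0.2211841   0.12761915] [ 0.011 -0.01   0.003 -0.001 -0.001 -0.    -0.004]
top
[230. 117.] 2355 mid [0.821 0.122 0.035] ext [0.171 0.13  0.054] h 0.059 topc [0.818 0.123 0.055] [168. 200. 216.]
[325. 109.] 275 mid [ 0.844 -0.138  0.012] ext [0.082 0.122 0.008] h 0.014 topc [ 0.837 -0.147  0.01 ] [247. 239.  65.]
[392. 121.] 1601 mid [ 0.79  -0.338  0.014] ext [0.128 0.165 0.012] h 0.016 topc [ 0.789 -0.338  0.012] [237. 130. 206.]
[269. 181.] 3965 mid [0.633 0.022 0.029] ext [0.134 0.352 0.043] h 0.044 topc [0.633 0.027 0.044] [232. 231. 223.]
[137. 175.] 605 mid [0.671 0.388 0.037] ext [0.07  0.079 0.057] h 0.061 topc [0.674 0.387 0.061] [209. 195. 170.]
[419. 195.] 501 mid [ 0.558 -0.373  0.037] ext [0.036 0.087 0.057] h 0.064 topc [ 0.557 -0.373  0.06 ] [217. 178. 112.]
[357. 203.] 162 mid
[... 3430 characters left out ...]
d [ 0.474 -0.223  0.022] ext [0.038 0.038 0.027] h 0.034 topc [ 0.475 -0.223  0.033] [230. 187. 113.]
[166. 204.] 631 mid [ 0.451 -0.112  0.016] ext [0.025 0.025 0.017] h 0.023 topc [ 0.451 -0.112  0.022] [248. 234. 165.]
[204. 244.] 312 mid [ 0.464 -0.169  0.112] ext [0.017 0.015 0.015] h 0.12 topc [ 0.468 -0.171  0.117] [102.  96.  95.]
[371. 244.] 311 mid [ 0.487 -0.27   0.113] ext [0.02  0.012 0.015] h 0.12 topc [ 0.49  -0.268  0.117] [108.  98.  96.]
[275. 278.] 1310 mid [ 0.403 -0.225  0.022] ext [0.039 0.038 0.027] h 0.034 topc [ 0.404 -0.224  0.033] [250. 191. 104.]
[395. 372.] 160 mid [ 0.322 -0.373  0.012] ext [0.017 0.016 0.008] h 0.015 topc [ 0.324 -0.373  0.012] [250. 248. 246.]
```

View pics/w0.png

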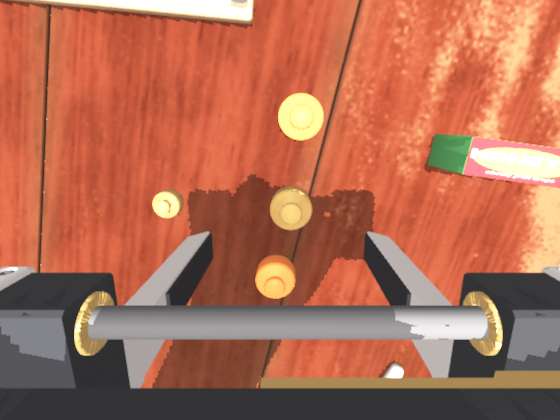

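```bash
python3 -m handwheel '[0,0,-4,0,0,0,1,0,0,-7,0,0,0,1,0,0,-9,0,0,0,1,0,0,-10,0,0,0,1,0,0,-10,0,0,0,1,0,0,-10,0,0,0,-1,0,0,-10,0,0,0,-1,0,0,-10,0,0,0,-1,0,0,-10,0,0,0,-1,0,0,-10,0,0,0,-1]'; python3 -m handwheel '[0,0,0,0,0,0,-1,0,0,0,0,0,0,-1,0,0,0,0,0,0,-1,0,0,0,0,0,0,-1,0,0,2,0,0,0,-1,0,0,5,0,0,0,-1,0,0,8,0,0,0,-1,0,0,8,0,0,0,-1]'
```

```text
t: 2.53
position: [0.4748, -0.2199, 0.0283]
tcp_rot: [0.0, 0.993, 0.117, 0.001]
ft_force: [0.3, -0.3, 0.3]
opening: 0.683
finger_force: 0.0
t: 3.2
position: [0.4764, -0.2203, 0.1119]
tcp_rot: [0.001, 0.993, 0.117, 0.002]
ft_force: [1.9, -0.8, -4.2]
opening: 0.39
finger_force: 30.0
```

```bash
python3 -m handwheel '[3,6,0,0,0,0,-1,5,9,0,0,0,0,-1,7,13,0,0,0,0,-1,9,17,0,0,0,0,-1,11.5,21,0,0,0,0,-1,13.5,25,0,0,0,0,-1,15.5,27.8,0,0,0,0,-1,15.5,27.8,0,0,0,0,-1,15.5,27.8,0,0,0,0,-1,15.5,27.8,0,0,0,0,-1]'; python3 -m handwheel '[0,0,-3,0,0,0,-1,0,0,-5,0,0,0,-1,0,0,-5.5,0,0,0,-1,0,0,-6,0,0,0,-1,0,0,-6,0,0,0,-1,0,0,-6,0,0,0,-1]'
python3 - <<'E'
from h import *
s=observe(); print(s["position"],s["ft_force"])
F,P,T,f,c=cap("wrist"); save("w1",F)
E
```

```text
t: 4.03
position: [0.6289, 0.0605, 0.1058]
tcp_rot: [-0.0, 0.993, 0.118, -0.001]
ft_force: [-0.7, -0.7, -6.7]
opening: 0.389
finger_force: 30.0
t: 4.53
position: [0.6297, 0.058, 0.0482]
tcp_rot: [0.0, 0.993, 0.116, 0.0]
ft_force: [0.2, -0.0, -4.3]
opening: 0.389
finger_force: 30.0
[0.62969373 0.05801341 0.04818524] [ 0.23764084 -0.03430747 -4.25644361]
```

View pics/w1.png

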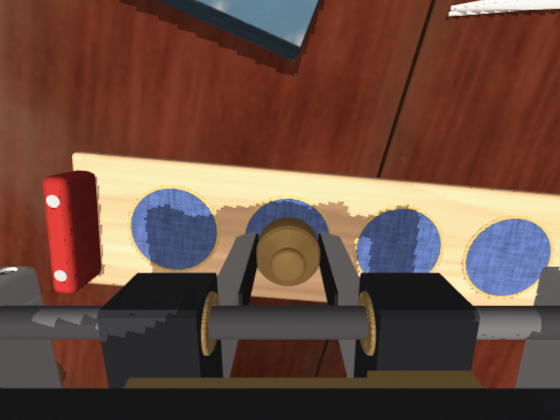

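```bash
python3 -m handwheel '[0,0,-0.3,0,0,0,-1,0,0,-0.5,0,0,0,-1,0,0,-0.5,0,0,0,-1,0,0,-0.5,0,0,0,-1]';  python3 -m handwheel '[0,0,0,0,0,0,0.2,0,0,0,0,0,0,0.2,0,0,0,0,0,0,0.2,0,0,0,0,0,0,0.2,0,0,2,0,0,0,0.2,0,0,5,0,0,0,0.2,0,0,8,0,0,0,0.2,0,0,9,0,0,0,0.2,0,0,9,0,0,0,0.2]'
python3 - <<'E'
from h import *
s=observe(); print(s["position"])
F,P,T,f,c=cap("wrist"); save("w2",F)
E
```

```text
t: 4.92
position: [0.6293, 0.0584, 0.0426]
tcp_rot: [-0.0, 0.993, 0.117, 0.0]
ft_force: [-0.3, -0.3, -4.9]
opening: 0.388
finger_force: 30.0
t: 5.67
position: [0.6311, 0.0587, 0.1358]
tcp_rot: [-0.0, 0.993, 0.116, 0.003]
ft_force: [0.1, 0.3, -0.1]
opening: 0.598
finger_force: 0.0
[0.63105936 0.05866502 0.13575935]
```

View pics/w2.png

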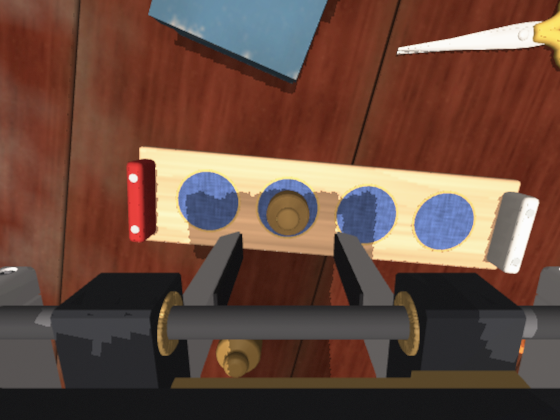

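```bash
python3 -m handwheel '[-4,0.5,0,0,0,0,1,-8,1,0,0,0,0,1,-12,1.5,0,0,0,0,1,-16.1,1.8,0,0,0,0,1,-16.1,1.8,0,0,0,0,1,-16.1,1.8,0,0,0,0,1,-16.1,1.8,-3,0,0,0,1,-16.1,1.8,-6,0,0,0,1,-16.1,1.8,-6,0,0,0,1]'
python3 -m handwheel '[0,0,-2,0,0,0,1,0,0,-4,0,0,0,1,0,0,-4.5,0,0,0,1,0,0,-4.5,0,0,0,1,0,0,-4.5,0,0,0,-1,0,0,-4.5,0,0,0,-1,0,0,-4.5,0,0,0,-1,0,0,-4.5,0,0,0,-1,0,0,-4.5,0,0,0,-1,0,0,-4.5,0,0,0,-1]'
python3 -m handwheel '[0,0,0,0,0,0,-1,0,0,0,0,0,0,-1,0,0,0,0,0,0,-1,0,0,2,0,0,0,-1,0,0,5,0,0,0,-1,0,0,8,0,0,0,-1,0,0,8,0,0,0,-1]'
```

```text
t: 6.47
position: [0.4665, 0.0758, 0.0681]
tcp_rot: [0.0, 0.993, 0.117, -0.003]
ft_force: [-0.9, -0.1, -0.9]
opening: 0.999
finger_force: 0.0
t: 7.3
position: [0.4686, 0.0764, 0.0278]
tcp_rot: [-0.0, 0.993, 0.117, 0.0]
ft_force: [-0.4, -0.9, 0.1]
opening: 0.611
finger_force: 0.0
t: 7.88
position: [0.4702, 0.0769, 0.1115]
tcp_rot: [-0.0, 0.993, 0.117, 0.003]
ft_force: [2.6, 0.1, -9.0]
opening: 0.487
finger_force: 29.9
```

```bash
python3 -m handwheel '[3,1,0,0,0,0,-1,6,2,0,0,0,0,-1,9,3.5,0,0,0,0,-1,12,4.5,0,0,0,0,-1,15.1,5.5,0,0,0,0,-1,15.1,5.5,0,0,0,0,-1,15.1,5.5,0,0,0,0,-1,15.1,5.5,-3,0,0,0,-1,15.1,5.5,-5,0,0,0,-1,15.1,5.5,-5,0,0,0,-1]'
python3 -m handwheel '[0,0,-1,0,0,0,-1,0,0,-1.4,0,0,0,-1,0,0,-1.5,0,0,0,-1,0,0,-1.5,0,0,0,-1,0,0,-1.5,0,0,0,-1]'
```

```text
t: 8.72
position: [0.6154, 0.1301, 0.0522]
tcp_rot: [0.001, 0.993, 0.117, -0.004]
ft_force: [-1.0, -0.0, -9.8]
opening: 0.49
finger_force: 29.9
t: 9.13
position: [0.6198, 0.1315, 0.0432]
tcp_rot: [-0.0, 0.993, 0.117, 0.001]
ft_force: [-0.2, -0.4, -9.5]
opening: 0.485
finger_force: 29.9
```

```bash
python3 -m handwheel '[0,0,-0.1,0,0,0,-1,0,0,-0.1,0,0,0,-1,0,0,-0.1,0,0,0,0.24,0,0,-0.1,0,0,0,0.24,0,0,-0.1,0,0,0,0.24,0,0,-0.1,0,0,0,0.24,0,0,2,0,0,0,0.24,0,0,5,0,0,0,0.24,0,0,9,0,0,0,0.24,0,0,9,0,0,0,0.24]'
python3 - <<'E'
from h import *
s=observe(); print(s["position"])
F,P,T,f,c=cap("wrist"); save("w3",F)
E
```

```text
t: 9.97
position: [0.6227, 0.1326, 0.1397]
tcp_rot: [-0.001, 0.993, 0.117, 0.004]
ft_force: [1.8, 0.5, 1.0]
opening: 0.621
finger_force: 0.0
[0.62265388 0.13256576 0.13969409]
```

View pics/w3.png

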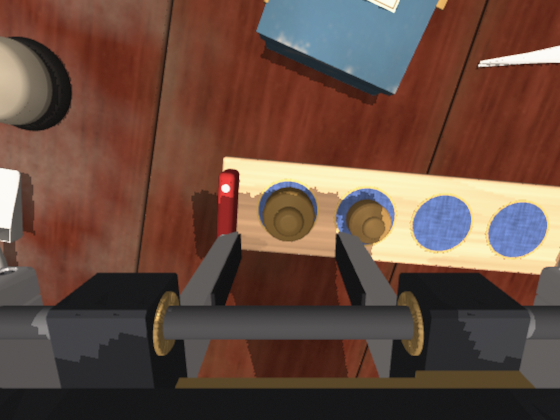

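```bash
python3 -m handwheel '[-4,2.3,0,0,0,0,0.7,-8,4.6,0,0,0,0,0.7,-12,7,0,0,0,0,0.7,-14.7,9,0,0,0,0,0.7,-14.7,9,0,0,0,0,0.7,-14.7,9,0,0,0,0,0.7,-14.7,9,-3,0,0,0,0.7,-14.7,9,-6,0,0,0,0.7,-14.7,9,-6,0,0,0,0.7]'
python3 -m handwheel '[0,0,-2,0,0,0,0.7,0,0,-4,0,0,0,0.7,0,0,-4.6,0,0,0,0.7,0,0,-4.6,0,0,0,0.7,0,0,-4.6,0,0,0,-1,0,0,-4.6,0,0,0,-1,0,0,-4.6,0,0,0,-1,0,0,-4.6,0,0,0,-1,0,0,-4.6,0,0,0,-1,0,0,-4.6,0,0,0,-1]'
python3 -m handwheel '[0,0,0,0,0,0,-1,0,0,0,0,0,0,-1,0,0,0,0,0,0,-1,0,0,0,0,0,0,-1,0,0,2,0,0,0,-1,0,0,5,0,0,0,-1,0,0,8,0,0,0,-1,0,0,8,0,0,0,-1,0,0,8,0,0,0,-1]'
```

```text
t: 10.77
position: [0.4709, 0.2194, 0.0682]
tcp_rot: [0.001, 0.993, 0.116, -0.003]
ft_force: [-0.9, -1.2, 0.3]
opening: 0.849
finger_force: 0.0
t: 11.6
position: [0.4725, 0.2214, 0.0269]
tcp_rot: [-0.0, 0.993, 0.117, 0.0]
ft_force: [-0.6, 0.3, -0.3]
opening: 0.46
finger_force: 0.0
t: 12.35
position: [0.4731, 0.2217, 0.1076]
tcp_rot: [-0.0, 0.993, 0.117, 0.001]
ft_force: [-1.6, 0.6, -2.7]
opening: 0.309
finger_force: 30.0
```

```bash
python3 -m handwheel '[2,-3,0,0,0,0,-1,4.5,-6,0,0,0,0,-1,7,-9,0,0,0,0,-1,9,-12,0,0,0,0,-1,11,-15,0,0,0,0,-1,13,-18,0,0,0,0,-1,15,-21,0,0,0,0,-1,16.8,-23.6,0,0,0,0,-1,16.8,-23.6,0,0,0,0,-1,16.8,-23.6,0,0,0,0,-1]'
python3 -m handwheel '[0,0,-3,0,0,0,-1,0,0,-5,0,0,0,-1,0,0,-6,0,0,0,-1,0,0,-6.4,0,0,0,-1,0,0,-6.5,0,0,0,-1,0,0,-6.6,0,0,0,-1,0,0,-6.6,0,0,0,-1]'
```

```text
t: 13.18
position: [0.6399, -0.0168, 0.1041]
tcp_rot: [0.0, 0.993, 0.115, -0.001]
ft_force: [-0.5, 1.4, -2.7]
opening: 0.314
finger_force: 30.0
t: 13.77
position: [0.6404, -0.0139, 0.0408]
tcp_rot: [-0.0, 0.993, 0.117, 0.0]
ft_force: [0.1, 1.1, -1.7]
opening: 0.314
finger_force: 30.0
```

```bash
python3 -m handwheel '[0,0,0,0,0,0,0,0,0,0,0,0,0,0,0,0,0,0,0,0,0,0,0,0,0,0,0,0,0,0,2,0,0,0,0,0,0,5,0,0,0,0,0,0,9,0,0,0,0,0,0,9,0,0,0,0]'
python3 -m handwheel '[-3,-1.5,0,0,0,0,0.4,-6,-3,0,0,0,0,0.4,-10,-5,0,0,0,0,0.4,-13,-7,0,0,0,0,0.4,-16,-8.5,0,0,0,0,0.4,-18.9,-9.7,0,0,0,0,0.4,-18.9,-9.7,0,0,0,0,0.4,-18.9,-9.7,-3,0,0,0,0.4,-18.9,-9.7,-6,0,0,0,0.4,-18.9,-9.7,-6,0,0,0,0.4]'
python3 - <<'E'
from h import *
s=observe(); print(s["position"])
F,P,T,f,c=cap("wrist"); save("w4",F)
E
```

```text
t: 14.43
position: [0.6437, -0.0143, 0.1376]
tcp_rot: [0.0, 0.993, 0.116, 0.004]
ft_force: [1.4, -0.3, 0.9]
opening: 0.499
finger_force: 0.0
t: 15.27
position: [0.4491, -0.1114, 0.0671]
tcp_rot: [-0.001, 0.993, 0.117, -0.002]
ft_force: [-2.5, 1.0, -0.6]
opening: 0.7
finger_force: 0.0
[ 0.44910213 -0.11135754  0.06707333]
```

View pics/w4.png

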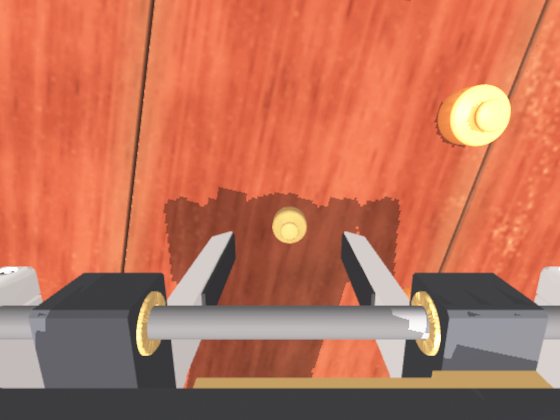

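w2 at (289,226), centred between the fingers; the orange look-alike is far off at (475,115). Descend and grip.

```bash
python3 -m handwheel '[0,0,-2,0,0,0,0.4,0,0,-4,0,0,0,0.4,0,0,-4.5,0,0,0,0.4,0,0,-4.5,0,0,0,0.4,0,0,-4.5,0,0,0,-1,0,0,-4.5,0,0,0,-1,0,0,-4.5,0,0,0,-1,0,0,-4.5,0,0,0,-1,0,0,-4.5,0,0,0,-1,0,0,-4.5,0,0,0,-1]'
python3 -m handwheel '[0,0,0,0,0,0,-1,0,0,0,0,0,0,-1,0,0,0,0,0,0,-1,0,0,0,0,0,0,-1,0,0,2,0,0,0,-1,0,0,5,0,0,0,-1,0,0,8,0,0,0,-1,0,0,8,0,0,0,-1,0,0,8,0,0,0,-1]'
```

```text
t: 16.15
position: [0.4515, -0.1117, 0.0258]
tcp_rot: [0.0, 0.993, 0.117, 0.0]
ft_force: [0.9, 0.4, 0.5]
opening: 0.31
finger_force: 0.0
t: 16.9
position: [0.4522, -0.1119, 0.1066]
tcp_rot: [0.001, 0.993, 0.116, 0.001]
ft_force: [-0.5, -0.4, -1.2]
opening: 0.25
finger_force: 30.0
```

```bash
python3 -m handwheel '[3,0.5,0,0,0,0,-1,6,0.8,0,0,0,0,-1,10,1.2,0,0,0,0,-1,13,1.6,0,0,0,0,-1,17,2,0,0,0,0,-1,20,2.3,0,0,0,0,-1,20,2.3,0,0,0,0,-1,20,2.3,0,0,0,0,-1]'
python3 -m handwheel '[0,0,-3,0,0,0,-1,0,0,-5,0,0,0,-1,0,0,-6,0,0,0,-1,0,0,-6.4,0,0,0,-1,0,0,-6.5,0,0,0,-1,0,0,-6.6,0,0,0,-1,0,0,-6.6,0,0,0,-1]'
python3 -m handwheel '[0,0,0,0,0,0,-0.1,0,0,0,0,0,0,-0.1,0,0,0,0,0,0,-0.1,0,0,0,0,0,0,-0.1,0,0,2,0,0,0,-0.1,0,0,5,0,0,0,-0.1,0,0,9,0,0,0,-0.1,0,0,9,0,0,0,-0.1]'
python3 -m handwheel '[-5,-6,5,0,0,0,0,-10,-12,10,0,0,0,0,-15,-20,12,0,0,0,0,-15,-24,12,0,0,0,0,-15,-24,12,0,0,0,0,-15,-24,12,0,0,0,0,-15,-24,12,0,0,0,0,-15,-24,12,0,0,0,0,-15,-24,12,0,0,0,0,-15,-24,12,0,0,0,0]'
python3 - <<'E'
from h import *
M=np.array([[.619,.132],[.629,.059],[.640,-.0145],[.651,-.088]])
for n in("top","side"):
    F,P,T,f,c=cap(n); save(n+"1",F)
    for m in M:
        p=P[(P[...,2]>.02)&(np.hypot(P[...,0]-m[0],P[...,1]-m[1])<.03)]
        h=p[:,2].max(); k=p[p[:,2]>h-.004].mean(0); print(n,m,"h",h.round(3),"knob",k.round(3),"mid",((p.min(0)+p.max(0))/2)[:2].round(3),np.ptp(p[:,:2],axis=0).round(3))
    if n=="side": save("fin",F[180:340,150:350],3)
E
```

```text
t: 17.57
position: [0.6514, -0.0878, 0.1029]
tcp_rot: [-0.001, 0.993, 0.117, -0.001]
ft_force: [-1.2, -0.1, -1.7]
opening: 0.252
finger_force: 30.0
t: 18.15
position: [0.6512, -0.0888, 0.0398]
tcp_rot: [0.0, 0.993, 0.117, 0.0]
ft_force: [-0.0, -0.1, -0.4]
opening: 0.252
finger_force: 30.0
t: 18.82
position: [0.6548, -0.0887, 0.1367]
tcp_rot: [0.001, 0.993, 0.116, 0.004]
ft_force: [1.1, -0.2, 1.0]
opening: 0.454
finger_force: 0.0
t: 19.65
position: [0.5009, -0.3296, 0.2498]
tcp_rot: [0.0, 0.993, 0.115, 0.0]
ft_force: [0.8, 0.1, 0.3]
opening: 0.499
finger_force: 0.0
top [0.619 0.132] h 0.062 knob [0.62  0.134 0.06 ] mid [0.619 0.132] [0.048 0.047]
top [0.629 0.059] h 0.053 knob [0.627 0.061 0.051] mid [0.629 0.06 ] [0.037 0.036]
top [ 0.64   -0.0145] h 0.046 knob [ 0.637 -0.012  0.043] mid [ 0.633 -0.013] [0.04  0.033]
top [ 0.651 -0.088] h 0.042 knob [ 0.65  -0.088  0.039] mid [ 0.654 -0.085] [0.032 0.029]
side [0.619 0.132] h 0.057 knob [0.619 0.136 0.056] mid [0.619 0.137] [0.047 0.039]
side [0.629 0.059] h 0.049 knob [0.628 0.061 0.047] mid [0.629 0.062] [0.037 0.027]
side [ 0.64   -0.0145] h 0.043 knob [ 0.64  -0.012  0.041] mid [ 0.64 -0.01] [0.03  0.023]
side [ 0.651 -0.088] h 0.038 knob [ 0.651 -0.085  0.037] mid [ 0.65  -0.086] [0.021 0.022]
```

View pics/top1.png

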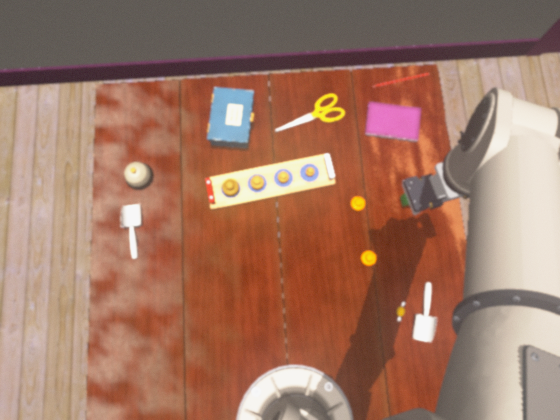

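View pics/fin.png

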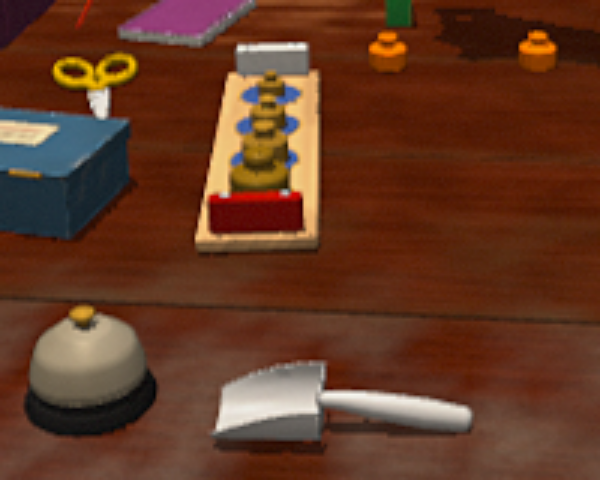

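All four weights stand upright on their marks in order from the red block: (230,187), (257,183), (283,178) and (310,172) in the top view. The bell and the scoop have not moved, and the gripper is clear.

```bash
python3 -c "
from bench import workorder; print(workorder.job_done())"
```

```text
the job is handed in; nothing more can be done
None
```

The four weights are back on the rack, upright and within a few mm of their marks, largest by the red block to smallest by the white; the bell, scoop and carton were left alone, and the job was handed in at about 20 s (no verdict was returned).

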